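# Put the returned tableware away in its trays

### The job

Sort the steel tableware that came back from service: stand both salt shakers in the long narrow tray, both open round sauce pots in the round tray, and the rectangular sachet caddy in the square tray. Each piece must end upright and flat on its tray's floor; set the pieces down rather than dropping or throwing them. Leave the drinking glass where it stands.

Things in the scene. Friction and masses are not known exactly. Their poses are not given: they have to be found in the camera images.
- pot_a: open straight-sided stainless sauce pot, a plain round cup: outer diameter 56, height 60, wall 3 mm; its origin is the centre of its underside, z up along its axis. One of two alike, interchangeable. Loose, 80 to 170 g, stands upright on the table at the start
- pot_b: open straight-sided stainless sauce pot, a plain round cup: outer diameter 56, height 60, wall 3 mm; its origin is the centre of its underside, z up along its axis. One of two alike, interchangeable. Loose, 80 to 170 g, stands upright on the table at the start
- shaker_a: closed stainless salt shaker: upright cylinder 48 mm in diameter up to 56 mm height, then a 50 mm cap with a domed top with small dark holes, 82 mm high in all; its origin is the centre of its underside, z up along its axis. One of two alike, interchangeable. Loose, 95 to 200 g, stands upright on the table at the start
- shaker_b: closed stainless salt shaker: upright cylinder 48 mm in diameter up to 56 mm height, then a 50 mm cap with a domed top with small dark holes, 82 mm high in all; its origin is the centre of its underside, z up along its axis. One of two alike, interchangeable. Loose, 95 to 200 g, stands upright on the table at the start
- caddy: stainless sachet caddy: open rectangular box 44 mm (its x) by 70 mm (its y) by 58 mm high, walls 3 mm, one cross wall in the middle of its length; origin at the centre of its underside, z up. Loose, 105 to 210 g, stands upright on the table at the start, its long side roughly (within 0.4 rad) along world y
- tray_long: long narrow steel tray, 94 mm (its x) by 204 mm (its y) outside, 84 by 194 inside, with a lip that adds 4 mm all round; fixed to the table, walls 5 mm thick and 18 mm high, floor 5 mm thick; origin at the centre of its underside, z up; x and y along its sides, turned up to 0.3 rad
- tray_round: round steel tray, 180 mm in diameter outside, about 166 inside at the floor; fixed to the table, walls 5 mm thick and 18 mm high, floor 5 mm thick; origin at the centre of its underside, z up
- tray_square: square steel tray, 130 by 130 mm outside, 120 by 120 inside, with a lip that adds 4 mm all round; fixed to the table, walls 5 mm thick and 18 mm high, floor 5 mm thick; origin at the centre of its underside, z up; x and y along its sides, turned up to 0.3 rad
- glass: a greenish drinking glass that stands among the steelware and must stay where it is: open tumbler, diameter 54 at the foot and 60 at the rim, 72 mm high; origin at the centre of its underside, z up. Loose, about 250 g. (Whatever else lies near the work is under 25 mm high; taller stock stands only along the far and side edges of the table.)

How it is judged:
By the outcome, as a careful person would: the job done as asked, in the order asked, and still so for the second after the job is handed in, with the robot touching nothing.
It also fails if it takes over 106 s, if anything falls off the work surface, if the arm or the gripper's body presses on something with over 40 N, if the wrist force passes 120 N, or if a joint passes its speed limit or range.

### The arm

A 7-joint arm with a two-finger parallel gripper is mounted at the origin on the work surface. World frame = base frame: x ahead of the robot, y to its left, z up, the work surface at z = 0. Lengths are in m, angles in rad, forces in N, time in s.
With the tool pointing down it reaches from about 0.425 to 0.8 m from the base axis. Payload 8.3 kg.
Tool frame: the origin (TCP) lies on the centre line of the jaws, within the pads' length; the fingertips stand ahead of it and the grasp point (between the pads) is the TCP (tip_extent is the z of the fingertips in the tool frame, in m); z points along the fingers, y is the direction in which the jaws open and shut (so a half turn about z gives the same grasp; the last joint's range is limited). The gripper opens to 85 mm and grips with 20 to 120 N. Pads are 22 mm wide; open, the fingers measure 114 mm over their backs; the gripper's body (76 mm by 85 mm) begins 54 mm behind the grasp point. The pads swing forward as they close: fully open they stand 13 mm farther back than shut.
Start: joints at [-1.338, 0.383, 0.016, 1.37, -0.006, 1.388, -0.046], TCP at [0.182, 0.598, 0.25] pointing down, gripper open.
Joint ranges: [-2.95, 2.95], [-0.25, 2.06], [-1.52, 1.56], [0.18, 2.33], [-1.44, 4.58], [0.02, 2.06], [-3.01, 3.01]. Speed limits (rad/s): [2.39, 2.39, 3.01, 3.01, 3.14, 3.14, 3.14].

### API

Orientations are given as a 3x3 rotation matrix whose columns are the frame's x, y, z axes.
In Python, from rig import get_obs, camera, camera_model, job_done, recognise, silhouettes, pinpoint, tip_extent gives the robot as it stands.
- The arm moves only by the shell command python3 -m jog 'ROWS' [FORCE]. ROWS is text: rows parted by semicolons, each of 5 numbers parted by spaces: the shift along the tool's x, y, z scaled (see below), then the turn about the tool's z scaled (see below), then the opening, from 0 (shut) to 1 (fully open). In form: dx dy dz twist gripper; .... A call has 1 to 5 rows; each row is the pose to reach, as a shift and turn from the pose commanded when the call began, along the tool's axes at that moment; what a row does not reach only later rows make up. The controller multiplies each number of a shift by 0.75 m and each number of a turn by pi/2 rad. A row lasts 1/10 s, in which the tool goes at most 50 mm and 8.59 degrees, less where a joint would pass 70% of its speed; a pose out of reach is approached as far as the arm can. A call with a number of a shift or a turn outside -1 to 1 is refused whole. A call with a gripper value outside its range is refused whole. The fingers move at their own pace and stop on an object; FORCE is the grip in N (left out, the last holds). Time passes only in rows, so rows that repeat a pose let the fingers close. It gives the time, the measured TCP pose, the force and the opening at its end, in the units of the state.
- get_obs(): the state, without advancing time (a new reading comes with each control period).
- camera(name): name is "scene" or "top"; returns the picture (480x640x3 uint8, blue, green, red); there is no depth.
- camera_model(name): a dict with "vertical_fov" (degrees; the focal length in pixels is half the picture's height over the tangent of half this angle, whatever the lens; pixels are square), "cx", "cy" (the principal point, pixels), "origin" and "rotation" of the camera in the world. Camera axes: x right, y down, z forward; pixel columns grow to the right and rows downward; lengths in m; the calibration is good to about 2 mm. A picture is of the moment at which its call begins. camera_model takes no time and is no camera call.
- job_done(): hands the job in, once; it reports no verdict.
Trained networks look in the newest picture that a camera, given by its name, has taken for a name from the list of things; names that differ only in an ending like _2 or _b are one class to them, and where a whole thing is asked for, a point or a joint stands for the part that bears it (a point fixed in the world has none). Each returns a list of dicts, best first, with "confidence" (0 to 1); they miss things now and then, are a little off and sometimes report something else, mostly with a low value. They report only what shows in the picture. A call takes as long as a camera call.
- recognise(camera, label): "location" ([x, y, z] in m, in the coordinates of the camera as it stood for that picture, good to about 4 mm: the middle of the surface that is visible of it).
- silhouettes(camera, label): "region" (480x640 bool, what is visible of it).
- pinpoint(camera, label): "location" ([x, y, z] in m, in the coordinates of the camera as it stood for that picture, good to about 4 mm: a listed point, or the origin of a listed thing).
The state is a dict: "clock": time; "joints": joint angles; "joint_vel": joint speeds; "joint_efforts": joint torques, N m; "tool_pos": TCP position; "tcp_rot": TCP orientation; "ft_force": force on the tool from outside, world axes, zero at the start; "torque": the same for the moment, N m; "opening": finger opening in m.
Only numpy, scipy, OpenCV 4.12 (cv2) and the standard library are available. Lean on these libraries where they do the work, as an engineer would, in place of code of your own. Each camera call takes 0.05 s, during which the arm holds its last target. There are 200 camera calls.

## Working session

There is one attempt and no reset: what is moved stays moved. The work goes in short steps, Python scripts to look and compute and a shell command to move; the robot and the scene stay as the last step left them, time stands still between calls to the robot, and variables do not carry over. Pictures are saved under pics/ and viewed, about 12 in all and at most 16, crops included, and the job is handed in when it is done.

```bash
mkdir -p pics; ls; cat > h.py <<'E'
import numpy as np, cv2
from rig import *
LAB=["pot_a","shaker_a","caddy","tray_long","tray_round","tray_square","glass"]
def w(cam,p):
    m=camera_model(cam); return np.array(m["rotation"])@np.array(p)+np.array(m["origin"])
E
python3 - <<'E'
from h import *
o=get_obs(); print(o["clock"],o["tool_pos"],np.round(o["tcp_rot"],3).tolist(),tip_extent,o["opening"])
for c in("scene","top"):
    im=camera(c); cv2.imwrite(f"pics/{c}0.png",im); m=camera_model(c); print(c,m)
    for l in LAB:
        for d in pinpoint(c,l): print(c,l,round(d["confidence"],2),np.round(w(c,d["location"]),3))
E
```

```text
pics
0.0 [0.1820203  0.59742748 0.24925393] [[-0.957, 0.291, -0.001], [0.291, 0.957, -0.002], [-0.0, -0.002, -1.0]] 0.019 0.08554068031327128
scene {'vertical_fov': 45.166233078019744, 'cx': 319.07149481083286, 'cy': 239.01689557108995, 'origin': array([ 1.38197415, -0.1565297 ,  0.87518505]), 'rotation': array([[ 0.17383982,  0.67994017, -0.71236302],
       [ 0.98460364, -0.10655494,  0.13857027],
       [ 0.0183137 , -0.72548426, -0.68799506]])}
scene pot_a 0.78 [0.343 0.29  0.003]
scene pot_a 0.65 [ 0.444 -0.054  0.005]
scene pot_a 0.54 [ 0.61  -0.005 -0.001]
scene shaker_a 0.72 [ 0.431 -0.174  0.001]
scene shaker_a 0.71 [ 0.394 -0.29   0.001]
scene caddy 0.96 [0.406 0.169 0.002]
scene tray_long 0.63 [ 0.618 -0.254  0.002]
scene tray_round 0.81 [ 0.61  -0.007 -0.   ]
scene tray_square 0.56 [ 0.605  0.246 -0.003]
scene glass 0.85 [0.449 0.051 0.   ]
top {'vertical_fov': 50.082415564131736, 'cx': 319.934356599152, 'cy': 250.19633975457242, 'origin': array([ 0.36087256, -0.00250144,  1.10713408]), 'rotation': array([[-1.51630915e-03, -9.93481653e-01,  1.13982040e-01],
       [-9.99975858e-01,  7.33461715e-04, -6.90978845e-03],
       [ 6.78114659e-03, -1.13989765e-01, -9.93458781e-01]])}
top pot_a 0.61 [0.345 0.289 0.001]
top pot_a 0.58 [ 0.444 -0.054  0.001]
top shaker_a 0.73 [ 0.394 -0.291  0.002]
top shaker_a 0.62 [ 0.434 -0.176  0.001]
top caddy 0.85 [0.407 0.168 0.006]
top caddy 0.52 [0.613 0.003 0.003]
top tray_long 0.77 [ 0.618 -0.252 -0.001]
top tray_round 0.97 [0.615 0.002 0.005]
top tray_square 0.56 [0.607 0.25  0.002]
top tray_square 0.33 [ 0.618 -0.254 -0.001]
top glass 0.93 [0.457 0.05  0.001]
```

View pics/top0.png

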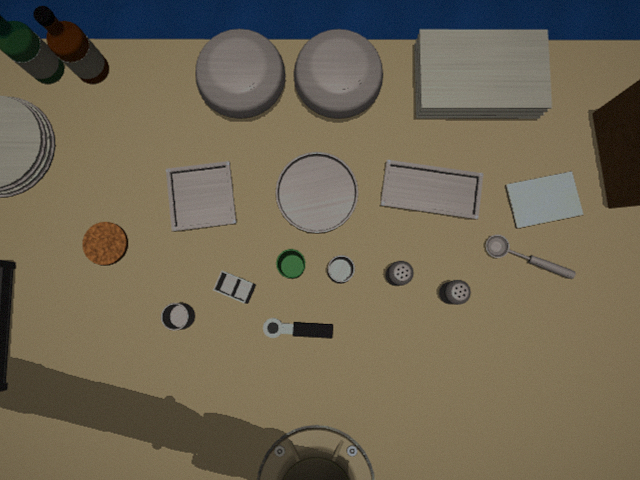

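View pics/scene0.png

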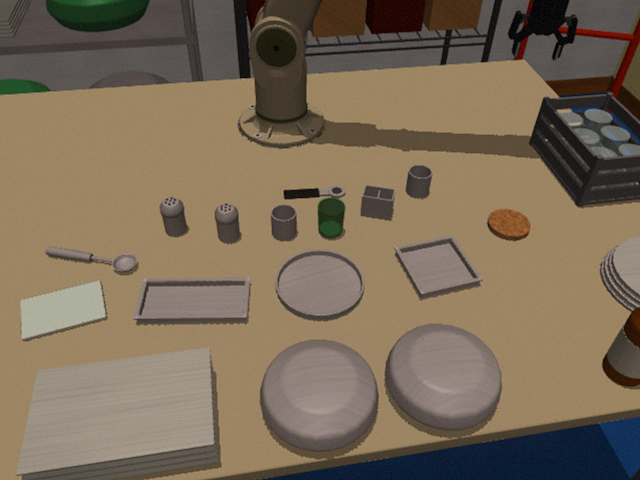

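The top view shows every piece upright: pots at (179,316) and (340,269), shakers at (400,273) and (457,292), caddy at (235,288), glass at (291,264), trays at (201,196), (316,193) and (432,190). Both views' network positions agree within about 5 mm, and the scene view confirms them. Next I'll set out towards the shakers and measure the yaw angles and heights.

```bash
python3 - <<'E'
from h import *
def ground(px,z):
    m=camera_model("top"); f=240/np.tan(np.radians(m["vertical_fov"]/2))
    d=np.array(m["rotation"])@np.c_[(px[:,0]-m["cx"])/f,(px[:,1]-m["cy"])/f,np.ones(len(px))].T
    o=np.array(m["origin"]); return (o[:,None]+d*((z-o[2])/d[2])).T[:,:2]
camera("top")
for l,z in(("caddy",.058),("tray_long",.018),("tray_square",.018),("tray_round",.018)):
    for d in silhouettes("top",l)[:2]:
        r=d["region"].astype(np.uint8); cs=max(cv2.findContours(r,0,1)[0],key=cv2.contourArea)
        g=ground(cs[:,0].astype(float),z); (c,s,a)=cv2.minAreaRect((g*1000).astype(np.float32)); print(l,round(d["confidence"],2),np.round(c),np.round(s),round(a,1))
for c in("top","scene"):
    if c=="scene": camera(c)
    for l in("pot_a","shaker_a","caddy","glass"):
        for d in recognise(c,l)[:2]: print(c,l,round(d["confidence"],2),np.round(w(c,d["location"]),3))
E
python3 -m jog '-0.3 -0.12 0 0.4 1;-0.3 -0.12 0 0.4 1;-0.3 -0.12 0 0.4 1;-0.3 -0.12 0 0.4 1;-0.3 -0.12 0 0.4 1' 40
```

```text
caddy 0.78 [406. 166.] [79. 46.] 67.5
tray_long 0.76 [ 620. -252.] [213. 105.] 81.5
tray_long 0.45 [ 438. -178.] [56. 49.] 89.9
tray_square 0.95 [605. 249.] [138. 138.] 7.2
tray_round 0.57 [612.  -3.] [180. 178.] 26.7
top pot_a 0.9 [0.346 0.292 0.021]
top pot_a 0.75 [ 0.446 -0.054  0.003]
top shaker_a 0.86 [ 0.393 -0.28   0.079]
top shaker_a 0.55 [ 0.43  -0.166  0.073]
top caddy 0.69 [0.407 0.172 0.014]
top glass 0.56 [0.461 0.056 0.008]
scene pot_a 0.67 [ 0.462 -0.056  0.041]
scene pot_a 0.67 [0.362 0.286 0.038]
scene shaker_a 0.93 [ 0.45  -0.174  0.054]
scene shaker_a 0.92 [ 0.412 -0.285  0.055]
scene caddy 0.76 [0.42  0.165 0.039]
scene glass 0.66 [0.465 0.053 0.046]
clock: 2.0
tool_pos: [0.3734, 0.4439, 0.2506]
tcp_rot: [[-0.597, 0.802, 0.001], [0.802, 0.597, 0.0], [-0.0, 0.001, -1.0]]
ft_force: [0.2, 0.7, -0.5]
opening: 0.0852
```

```bash
python3 -m jog '-0.33 -0.02 0 0.408 1;-0.33 -0.02 0 0.408 1;-0.33 -0.02 0 0.408 1;-0.33 -0.02 0 0.408 1;-0.33 -0.02 0 0.408 1'
```

```text
clock: 2.5
tool_pos: [0.5093, 0.2376, 0.2507]
tcp_rot: [[-0.0, 1.0, 0.001], [1.0, 0.0, 0.0], [0.0, 0.001, -1.0]]
ft_force: [1.2, 0.8, -0.3]
opening: 0.0851
```

```bash
python3 -m jog '-0.33 0 0 0 1;-0.33 0 0 0 1;-0.33 0 0 0 1;-0.33 0 0 0 1;-0.33 0 0 0 1' | head -2;  python3 -m jog '-0.33 0 0 0 1;-0.33 0 0 0 1;-0.33 0 0 0 1;-0.33 0 0 0 1;-0.33 0 0 0 1' |head -2
python3 -m jog '-0.044 -0.154 0 0 1;-0.044 -0.154 0 0 1;-0.044 -0.154 0.16 0 1;-0.044 -0.154 0.16 0 1;-0.044 -0.154 0.16 0 1'
python3 - <<'E'
from h import *
im=camera("top"); cv2.imwrite("pics/t1.png",cv2.resize(im[200:380,380:560],None,fx=3,fy=3))
im=camera("scene"); cv2.imwrite("pics/s1.png",cv2.resize(im[120:280,100:300],None,fx=4,fy=3.75))
print(get_obs()["tool_pos"])
E
```

```text
clock: 3.0
tool_pos: [0.5094, -0.0102, 0.2506]
clock: 3.5
tool_pos: [0.511, -0.2574, 0.2507]
clock: 4.0
tool_pos: [0.3933, -0.288, 0.1271]
tcp_rot: [[-0.005, 1.0, -0.003], [1.0, 0.005, 0.002], [0.002, -0.003, -1.0]]
ft_force: [-0.2, 1.2, -0.7]
opening: 0.0852
[ 0.39353813 -0.28800229  0.12770855]
```

View pics/s1.png

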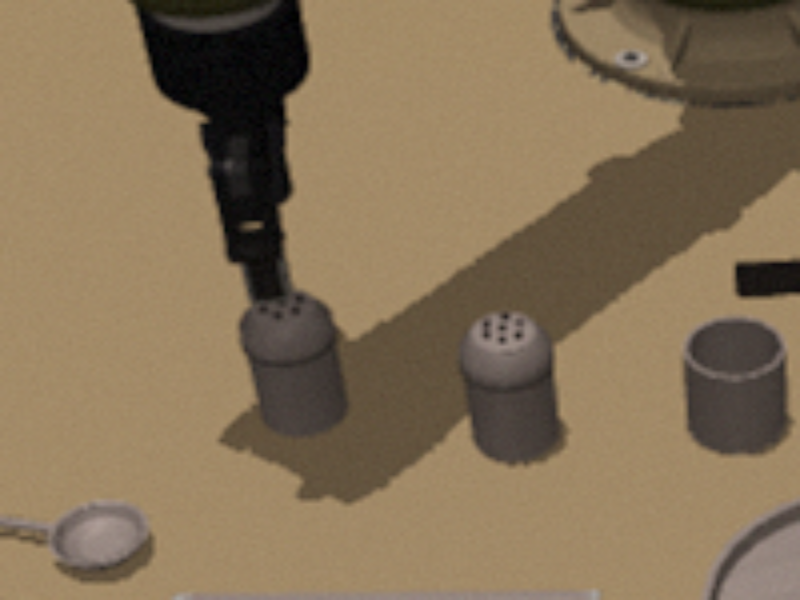

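The crop shows the gripper just above the left shaker (dome at about (288,310)). The fingers at (265,280) look a little left, so I'll check that by projection.

```bash
cat >> h.py <<'E'
def proj(cam,p):
    m=camera_model(cam); f=240/np.tan(np.radians(m["vertical_fov"]/2))
    q=np.array(m["rotation"]).T@(np.array(p)-np.array(m["origin"])); return np.array([m["cx"]+f*q[0]/q[2],m["cy"]+f*q[1]/q[2]])
E
python3 - <<'E'
from h import *
f=lambda p:((proj("scene",p)-[100,120])*[4,3.75]).round()
for n,p in dict(tcp=[.3935,-.288,.127],finf=[.445,-.288,.12],finb=[.342,-.288,.12],dome=[.394,-.2905,.082],base=[.394,-.2905,0],foot_front=[.418,-.2905,0],dome2=[.433,-.175,.082]).items(): print(n,f(p))
E
```

```text
tcp [271. 239.]
finf [272. 307.]
finb [274. 193.]
dome [280. 302.]
base [303. 408.]
foot_front [303. 436.]
dome2 [502. 326.]
```

View pics/t1.png

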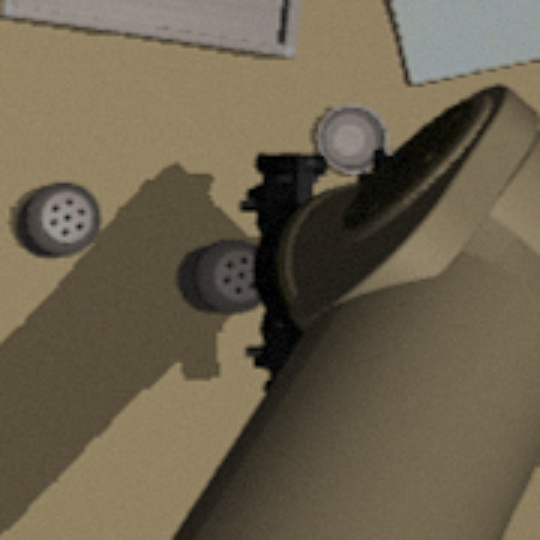

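The positions match the projection, so I'll grasp the shaker.

```bash
python3 -m jog '0 0 0.05 0 1;0 0 0.09 0 1;0 0 0.116 0 1;0 0 0.116 0 1;0 0 0.116 0 1'; python3 -m jog '0 0 0 0 0;0 0 0 0 0;0 0 0 0 0;0 0 0 0 0;0 0 0 0 0' 40;python3 -m jog '0 0 0 0 0;0 0 0 0 0;0 0 0 0 0;0 0 0 0 0;0 0 0 0 0' 40
```

```text
clock: 4.6
tool_pos: [0.397, -0.2897, 0.0448]
tcp_rot: [[-0.006, 1.0, 0.001], [1.0, 0.006, -0.001], [-0.001, 0.001, -1.0]]
ft_force: [0.5, 0.6, 0.8]
opening: 0.086
clock: 5.1
tool_pos: [0.3968, -0.2894, 0.0446]
tcp_rot: [[-0.006, 1.0, 0.002], [1.0, 0.006, -0.0], [-0.0, 0.002, -1.0]]
ft_force: [-1.8, 1.8, 7.6]
opening: 0.0487
clock: 5.6
tool_pos: [0.3968, -0.2894, 0.0447]
tcp_rot: [[-0.006, 1.0, 0.002], [1.0, 0.006, -0.0], [-0.0, 0.002, -1.0]]
ft_force: [-1.0, 1.5, 8.7]
opening: 0.0487
```

```bash
python3 -m jog '0 0 -0.04 0 0;0 0 -0.08 0 0;0 0 -0.12 0 0;-0.014 0.05 -0.12 0 0;-0.014 0.1 -0.12 0 0'; python3 -m jog '0 0.05 0 0 0;0 0.1 0 0 0;0 0.15 0 0 0;0 0.187 0 0 0;0 0.187 0 0 0'
python3 -m jog '0 0 0 0 0;0 0 0.03 0 0;0 0 0.06 0 0;0 0 0.09 0 0;0 0 0.09 0 0'
```

```text
clock: 6.1
tool_pos: [0.4723, -0.3006, 0.1361]
tcp_rot: [[-0.004, 1.0, 0.006], [1.0, 0.004, -0.001], [-0.001, 0.005, -1.0]]
ft_force: [0.2, -0.1, -1.4]
opening: 0.0488
clock: 6.6
tool_pos: [0.6149, -0.2959, 0.1324]
tcp_rot: [[-0.011, 1.0, 0.0], [1.0, 0.011, 0.0], [0.0, 0.0, -1.0]]
ft_force: [-0.0, 0.2, -1.4]
opening: 0.0489
clock: 7.1
tool_pos: [0.6083, -0.2974, 0.0628]
tcp_rot: [[-0.004, 1.0, -0.006], [1.0, 0.004, 0.002], [0.003, -0.006, -1.0]]
ft_force: [-1.1, 0.4, -1.2]
opening: 0.0484
```

```bash
python3 -m jog '0 0 0.005 0 0;0 0 0.01 0 0;0 0 0.014 0 0;0 0 0.014 0 0;0 0 0.014 0 0'
```

```text
clock: 7.6
tool_pos: [0.6113, -0.2984, 0.0557]
tcp_rot: [[-0.006, 1.0, 0.0], [1.0, 0.006, -0.0], [-0.0, 0.0, -1.0]]
ft_force: [0.1, 0.3, -1.1]
opening: 0.0486
```

```bash
python3 -m jog '0 0 0.003 0 0;0 0 0.006 0 0;0 0 0.006 0 0;0 0 0.006 0 0;0 0 0.006 0 0';python3 -m jog '0 0 0.001 0 0;0 0 0.001 0 0;0 0 0.002 0 0;0 0 0.002 0 0;0 0 0.002 0 0'
```

```text
clock: 8.1
tool_pos: [0.6112, -0.2983, 0.0508]
tcp_rot: [[-0.006, 1.0, -0.0], [1.0, 0.006, -0.0], [-0.0, -0.0, -1.0]]
ft_force: [-1.0, 0.7, -1.4]
opening: 0.0488
clock: 8.6
tool_pos: [0.6112, -0.2984, 0.0499]
tcp_rot: [[-0.006, 1.0, 0.0], [1.0, 0.006, -0.0], [-0.0, 0.0, -1.0]]
ft_force: [-1.8, 1.3, 6.2]
opening: 0.0482
```

```bash
python3 -m jog '0 0 0 0 0.3;0 0 0 0 0.8;0 0 0 0 1;0 0 0 0 1;0 0 0 0 1'; python3 -m jog '0 0 -0.03 0 1;0 0 -0.08 0 1;0 0 -0.13 0 1;0.05 -0.06 -0.13 0 1;0.08 -0.11 -0.13 0 1'; python3 -m jog '0.045 -0.065 0 0 1;0.086 -0.127 0 0 1;0.086 -0.127 0 0 1;0.086 -0.127 0 0 1;0.086 -0.127 0.04 0 1'
python3 - <<'E'
from h import *
for c in("top","scene"):
    im=camera(c); cv2.imwrite(f"pics/{c}2.png",im)
    for l in("shaker_a","pot_a"):
        for d in pinpoint(c,l)[:2]: print(c,l,round(d["confidence"],2),np.round(w(c,d["location"]),3))
print(get_obs()["tool_pos"])
E
```

```text
clock: 9.1
tool_pos: [0.6112, -0.2983, 0.0491]
tcp_rot: [[-0.006, 1.0, -0.0], [1.0, 0.006, -0.0], [-0.0, -0.0, -1.0]]
ft_force: [-0.7, 0.9, 0.2]
opening: 0.0855
clock: 9.6
tool_pos: [0.5311, -0.24, 0.148]
tcp_rot: [[-0.007, 1.0, 0.003], [1.0, 0.007, -0.002], [-0.002, 0.003, -1.0]]
ft_force: [-0.9, 0.5, 1.1]
opening: 0.0851
clock: 10.1
tool_pos: [0.4382, -0.1767, 0.12]
tcp_rot: [[-0.007, 1.0, 0.009], [1.0, 0.007, -0.0], [-0.0, 0.009, -1.0]]
ft_force: [0.8, -0.2, 0.0]
opening: 0.0856
top shaker_a 0.8 [ 0.606 -0.3    0.008]
top shaker_a 0.72 [ 0.434 -0.174 -0.001]
top pot_a 0.87 [0.347 0.289 0.001]
top pot_a 0.57 [ 0.445 -0.052  0.003]
scene shaker_a 0.75 [ 0.61  -0.298  0.005]
scene shaker_a 0.47 [ 0.446 -0.055  0.003]
scene pot_a 0.87 [0.342 0.289 0.001]
scene pot_a 0.71 [ 0.446 -0.055  0.003]
[ 0.43538472 -0.17695632  0.11767279]
```

View pics/scene2.png

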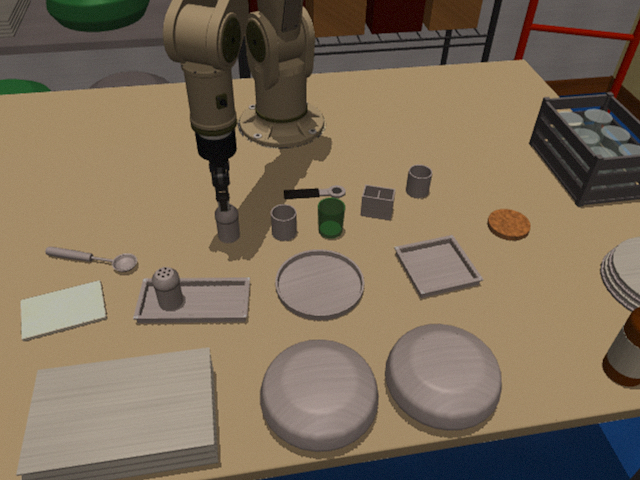

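The first shaker stands upright in the long tray at (168,287), and the gripper is over the second at (228,222).

```bash
python3 -m jog '0.003 0 0.04 0 1;0.003 0 0.08 0 1;0.003 0 0.097 0 1;0.003 0 0.097 0 1;0.003 0 0.097 0 1'; python3 -m jog '0 0 0 0 0;0 0 0 0 0;0 0 0 0 0;0 0 0 0 0;0 0 0 0 0' 40;python3 -m jog '0 0 0 0 0;0 0 0 0 0' 40
```

```text
clock: 10.9
tool_pos: [0.4352, -0.1744, 0.0451]
tcp_rot: [[-0.005, 1.0, 0.001], [1.0, 0.005, -0.001], [-0.001, 0.001, -1.0]]
ft_force: [0.5, 0.2, -0.1]
opening: 0.0853
clock: 11.4
tool_pos: [0.4354, -0.174, 0.0451]
tcp_rot: [[-0.006, 1.0, 0.002], [1.0, 0.006, 0.0], [-0.0, 0.002, -1.0]]
ft_force: [-1.0, 0.3, 6.8]
opening: 0.0485
clock: 11.6
tool_pos: [0.4354, -0.174, 0.0451]
tcp_rot: [[-0.006, 1.0, 0.002], [1.0, 0.006, -0.0], [-0.0, 0.002, -1.0]]
ft_force: [-0.9, 0.3, 7.2]
opening: 0.0486
```

```bash
python3 -m jog '0 0 -0.04 0 0;0 0 -0.08 0 0;0 0 -0.12 0 0;-0.02 0.05 -0.12 0 0;-0.039 0.1 -0.12 0 0'; python3 -m jog '0 0.05 0 0 0;0 0.1 0 0 0;0 0.153 0 0 0;0 0.153 0 0 0;0 0.153 0 0 0'
python3 -m jog '0 0 0.03 0 0;0 0 0.06 0 0;0 0 0.1 0 0;0 0 0.1 0 0;0 0 0.1 0 0'; python3 -m jog '0 0 0 0 0;0 0 0 0 0'
```

```text
clock: 12.1
tool_pos: [0.5119, -0.202, 0.1369]
tcp_rot: [[-0.008, 1.0, 0.006], [1.0, 0.008, 0.003], [0.002, 0.006, -1.0]]
ft_force: [0.4, -0.9, -0.3]
opening: 0.0483
clock: 12.6
tool_pos: [0.6246, -0.2017, 0.1331]
tcp_rot: [[-0.007, 1.0, -0.002], [1.0, 0.007, -0.001], [-0.001, -0.002, -1.0]]
ft_force: [-0.6, -0.3, -2.3]
opening: 0.0486
clock: 13.1
tool_pos: [0.6236, -0.2022, 0.0597]
tcp_rot: [[-0.005, 1.0, -0.001], [1.0, 0.005, 0.0], [0.0, -0.001, -1.0]]
ft_force: [-0.1, -0.3, -0.1]
opening: 0.0484
clock: 13.3
tool_pos: [0.6253, -0.2024, 0.0611]
tcp_rot: [[-0.006, 1.0, 0.003], [1.0, 0.006, -0.001], [-0.001, 0.003, -1.0]]
ft_force: [-0.1, -0.1, -1.4]
opening: 0.0487
```

```bash
python3 -m jog '0 0 0.004 0 0;0 0 0.008 0 0;0 0 0.012 0 0;0 0 0.012 0 0;0 0 0.012 0 0';python3 -m jog '0 0 0.001 0 0;0 0 0.002 0 0;0 0 0.0025 0 0;0 0 0.0025 0 0;0 0 0.0025 0 0'
```

```text
clock: 13.8
tool_pos: [0.6247, -0.2019, 0.0503]
tcp_rot: [[-0.006, 1.0, 0.0], [1.0, 0.006, -0.0], [-0.0, 0.0, -1.0]]
ft_force: [-0.3, -0.7, 2.4]
opening: 0.0485
clock: 14.3
tool_pos: [0.6249, -0.2021, 0.05]
tcp_rot: [[-0.006, 1.0, 0.001], [1.0, 0.006, 0.0], [0.0, 0.001, -1.0]]
ft_force: [-4.3, 3.4, 14.8]
opening: 0.0483
```

```bash
python3 -m jog '0 0 0 0 0.3;0 0 0 0 0.8;0 0 0 0 1;0 0 0 0 1;0 0 0 0 1'; python3 -m jog '0 0 -0.03 0 1;0 0 -0.08 0 1;0 0 -0.13 0 1;0.05 -0.06 -0.13 0 1;0.09 -0.11 -0.13 0 1'; python3 -m jog '0.055 -0.065 0 0 1;0.108 -0.13 0 0 1;0.108 -0.13 0 0 1;0.108 -0.13 0.03 0 1;0.108 -0.13 0.06 0 1';python3 -m jog '0 0 0 0 1;0 0 0 0 1'
python3 - <<'E'
from h import *
for c in("top","scene"):
    im=camera(c); cv2.imwrite(f"pics/{c}3.png",im)
    for l in("shaker_a","pot_a"):
        for d in pinpoint(c,l)[:2]: print(c,l,round(d["confidence"],2),np.round(w(c,d["location"]),3))
E
```

```text
clock: 14.8
tool_pos: [0.6243, -0.2019, 0.0478]
tcp_rot: [[-0.006, 1.0, -0.001], [1.0, 0.006, -0.0], [-0.0, -0.001, -1.0]]
ft_force: [0.2, 0.5, 0.1]
opening: 0.0857
clock: 15.3
tool_pos: [0.5472, -0.1398, 0.1468]
tcp_rot: [[-0.004, 1.0, 0.003], [1.0, 0.004, -0.002], [-0.002, 0.003, -1.0]]
ft_force: [0.6, 1.0, 0.6]
opening: 0.0854
clock: 15.8
tool_pos: [0.4491, -0.0571, 0.101]
tcp_rot: [[-0.008, 1.0, 0.003], [1.0, 0.008, 0.003], [0.003, 0.003, -1.0]]
ft_force: [0.1, 0.1, -0.3]
opening: 0.0851
clock: 16.0
tool_pos: [0.4487, -0.059, 0.1009]
tcp_rot: [[-0.005, 1.0, -0.001], [1.0, 0.005, -0.001], [-0.001, -0.001, -1.0]]
ft_force: [-0.4, -0.4, -0.6]
opening: 0.0855
top shaker_a 0.72 [ 0.621 -0.202  0.004]
top shaker_a 0.68 [ 0.605 -0.299  0.007]
top pot_a 0.8 [ 0.349  0.288 -0.001]
scene shaker_a 0.84 [ 0.622 -0.204  0.005]
scene shaker_a 0.59 [ 0.608 -0.298  0.005]
scene pot_a 0.74 [0.34  0.291 0.   ]
scene pot_a 0.61 [ 0.448 -0.055  0.005]
```

View pics/scene3.png

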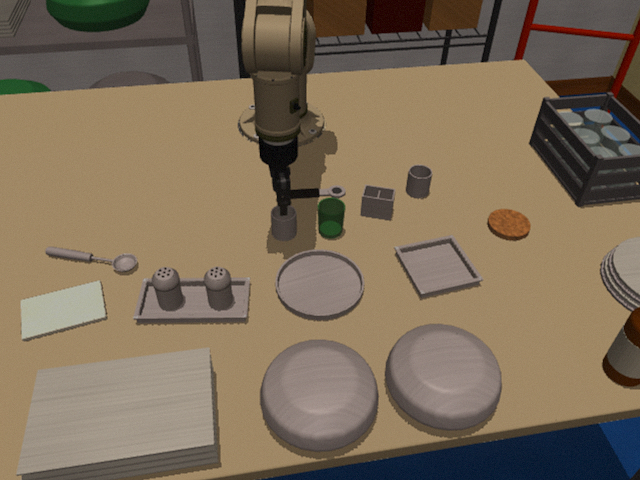

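Both shakers stand in the long tray at (168,287) and (218,286), and the gripper is over the first pot at (284,222).

```bash
python3 -m jog '0.007 -0.004 0.01 0 1;0.007 -0.004 0.04 0 1;0.007 -0.004 0.081 0 1;0.007 -0.004 0.081 0 1;0.007 -0.004 0.081 0 1'; python3 -m jog '0 0 0 0 0;0 0 0 0 0;0 0 0 0 0;0 0 0 0 0;0 0 0 0 0' 40;python3 -m jog '0 0 0 0 0;0 0 0 0 0' 40
```

```text
clock: 16.8
tool_pos: [0.4451, -0.0535, 0.0399]
tcp_rot: [[-0.005, 1.0, -0.002], [1.0, 0.005, -0.001], [-0.001, -0.002, -1.0]]
ft_force: [0.8, -0.5, 0.0]
opening: 0.0853
clock: 17.3
tool_pos: [0.4466, -0.0533, 0.0413]
tcp_rot: [[-0.006, 1.0, 0.002], [1.0, 0.006, 0.001], [0.001, 0.002, -1.0]]
ft_force: [-3.3, 1.0, 8.9]
opening: 0.055
clock: 17.5
tool_pos: [0.4467, -0.0533, 0.0413]
tcp_rot: [[-0.006, 1.0, 0.002], [1.0, 0.006, 0.001], [0.001, 0.002, -1.0]]
ft_force: [-2.8, 0.4, 9.2]
opening: 0.0549
```

```bash
python3 -m jog '0 0 -0.03 0 0;0 0 -0.06 0 0;0 0 -0.09 0 0;0.015 0.05 -0.09 0 0;0.015 0.1 -0.09 0 0'; python3 -m jog '0 0.05 0 0 0;0 0.1 0 0 0;0 0.12 0 0 0;0 0.12 0 0 0;0 0.12 0 0 0'
python3 -m jog '0 0 0.03 0 0;0 0 0.06 0 0;0 0 0.07 0 0;0 0 0.07 0 0;0 0 0.07 0 0'; python3 -m jog '0 0 0 0 0;0 0 0 0 0'
```

```text
clock: 18.0
tool_pos: [0.5226, -0.0391, 0.1098]
tcp_rot: [[-0.008, 1.0, 0.004], [1.0, 0.008, 0.004], [0.004, 0.004, -1.0]]
ft_force: [0.5, 0.4, -1.2]
opening: 0.0547
clock: 18.5
tool_pos: [0.6102, -0.0414, 0.1075]
tcp_rot: [[-0.005, 1.0, -0.001], [1.0, 0.005, -0.0], [-0.0, -0.001, -1.0]]
ft_force: [-0.9, -0.1, -2.0]
opening: 0.0554
clock: 19.0
tool_pos: [0.6108, -0.0412, 0.056]
tcp_rot: [[-0.006, 1.0, 0.001], [1.0, 0.006, 0.0], [0.0, 0.001, -1.0]]
ft_force: [-0.5, 0.5, -0.4]
opening: 0.0549
clock: 19.2
tool_pos: [0.6113, -0.0412, 0.056]
tcp_rot: [[-0.006, 1.0, 0.002], [1.0, 0.006, 0.0], [0.0, 0.002, -1.0]]
ft_force: [0.2, -0.1, -2.0]
opening: 0.055
```

```bash
python3 -m jog '0 0 0.004 0 0;0 0 0.008 0 0;0 0 0.011 0 0;0 0 0.011 0 0;0 0 0.011 0 0';python3 -m jog '0 0 0.001 0 0;0 0 0.002 0 0;0 0 0.002 0 0;0 0 0.002 0 0;0 0 0.002 0 0'
```

```text
clock: 19.7
tool_pos: [0.6106, -0.0412, 0.0465]
tcp_rot: [[-0.006, 1.0, -0.0], [1.0, 0.006, -0.0], [-0.0, -0.0, -1.0]]
ft_force: [-0.9, -0.0, 0.3]
opening: 0.0551
clock: 20.2
tool_pos: [0.6107, -0.0412, 0.0464]
tcp_rot: [[-0.006, 1.0, 0.0], [1.0, 0.006, 0.001], [0.001, 0.0, -1.0]]
ft_force: [-5.9, 1.7, 13.9]
opening: 0.0549
```

```bash
python3 -m jog '0 0 0 0 0.3;0 0 0 0 0.8;0 0 0 0 1;0 0 0 0 1;0 0 0 0 1'; python3 -m jog '0 0 -0.03 0 1;0 0 -0.08 0 1;0 0 -0.13 0 1;0.04 -0.03 -0.13 0 1;0.08 -0.06 -0.13 0 1'; python3 -m jog '0.05 -0.04 0 0 1;0.1 -0.08 0 0 1;0.15 -0.12 0 0 1;0.2 -0.16 0 0 1;0.25 -0.2 0 0 1';python3 -m jog '0.05 -0.04 0 0 1;0.11 -0.096 0 0 1;0.11 -0.096 0 0 1;0.11 -0.096 0.03 0 1;0.11 -0.096 0.06 0 1';python3 -m jog '0 0 0 0 1;0 0 0 0 1'
python3 - <<'E'
from h import *
for c in("top","scene"):
    im=camera(c); cv2.imwrite(f"pics/{c}4.png",im)
    for l in("pot_a","caddy","glass"):
        for d in pinpoint(c,l)[:2]: print(c,l,round(d["confidence"],2),np.round(w(c,d["location"]),3))
E
```

```text
clock: 20.7
tool_pos: [0.6107, -0.0411, 0.0449]
tcp_rot: [[-0.006, 1.0, -0.0], [1.0, 0.006, -0.0], [-0.0, -0.0, -1.0]]
ft_force: [1.1, 0.4, -0.7]
opening: 0.085
clock: 21.2
tool_pos: [0.5659, 0.0179, 0.1439]
tcp_rot: [[-0.003, 1.0, 0.003], [1.0, 0.003, -0.0], [-0.0, 0.003, -1.0]]
ft_force: [-0.6, 0.1, -0.4]
opening: 0.0856
clock: 21.7
tool_pos: [0.4129, 0.2065, 0.1428]
tcp_rot: [[-0.006, 1.0, 0.0], [1.0, 0.006, 0.001], [0.001, 0.0, -1.0]]
ft_force: [1.3, -0.7, -0.3]
opening: 0.0857
clock: 22.2
tool_pos: [0.342, 0.2882, 0.0977]
tcp_rot: [[-0.007, 1.0, 0.001], [1.0, 0.007, 0.002], [0.002, 0.001, -1.0]]
ft_force: [-0.4, -0.2, -0.9]
opening: 0.0854
clock: 22.4
tool_pos: [0.3422, 0.2867, 0.0979]
tcp_rot: [[-0.005, 1.0, -0.0], [1.0, 0.005, -0.001], [-0.001, -0.0, -1.0]]
ft_force: [0.9, 0.3, -0.0]
opening: 0.0854
top pot_a 0.79 [ 0.346  0.288 -0.001]
top pot_a 0.58 [ 0.61  -0.044  0.005]
top caddy 0.87 [0.406 0.17  0.003]
top caddy 0.19 [ 0.611 -0.042  0.003]
top glass 0.65 [ 0.455  0.052 -0.001]
scene pot_a 0.9 [ 0.61  -0.041  0.011]
scene pot_a 0.7 [ 0.345  0.288 -0.   ]
scene glass 0.63 [0.345 0.288 0.003]
scene glass 0.56 [ 0.449  0.049 -0.001]
```

View pics/scene4.png

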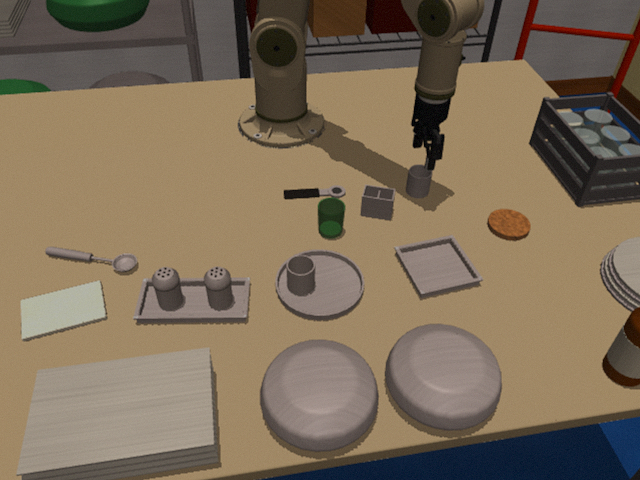

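The first pot stands in the round tray at (300,275), and the gripper is over the second pot at (420,182).

```bash
python3 -m jog '0.002 0.004 0.01 0 1;0.002 0.004 0.04 0 1;0.002 0.004 0.077 0 1;0.002 0.004 0.077 0 1;0.002 0.004 0.077 0 1'; python3 -m jog '0 0 0 0 0;0 0 0 0 0;0 0 0 0 0;0 0 0 0 0;0 0 0 0 0' 40;python3 -m jog '0 0 0 0 0;0 0 0 0 0' 40
```

```text
clock: 23.3
tool_pos: [0.3448, 0.2883, 0.0398]
tcp_rot: [[-0.005, 1.0, -0.001], [1.0, 0.005, -0.002], [-0.002, -0.001, -1.0]]
ft_force: [-0.1, -0.2, 0.3]
opening: 0.0857
clock: 23.8
tool_pos: [0.3456, 0.2896, 0.0414]
tcp_rot: [[-0.006, 1.0, 0.001], [1.0, 0.006, 0.002], [0.002, 0.001, -1.0]]
ft_force: [-1.4, -1.7, 8.3]
opening: 0.056
clock: 24.0
tool_pos: [0.3456, 0.2896, 0.0414]
tcp_rot: [[-0.006, 1.0, 0.001], [1.0, 0.006, 0.002], [0.002, 0.001, -1.0]]
ft_force: [0.4, -1.3, 8.3]
opening: 0.0557
```

```bash
python3 -m jog '0 0 -0.03 0 0;0 0 -0.07 0 0;0 0 -0.11 0 0;0 0 -0.147 0 0;-0.031 0.035 -0.147 0 0'; python3 -m jog '-0.04 0.04 0 0 0;-0.08 0.08 0 0 0;-0.12 0.13 0 0 0;-0.16 0.17 0 0 0;-0.2 0.21 0 0 0'; python3 -m jog '-0.04 0.04 0 0 0;-0.08 0.08 0 0 0;-0.1 0.11 0 0 0;-0.1 0.11 0 0 0;-0.1 0.11 0 0 0'
python3 -m jog '0 0 0.04 0 0;0 0 0.08 0 0;0 0 0.12 0 0;0 0 0.128 0 0;0 0 0.128 0 0'; python3 -m jog '0 0 0 0 0;0 0 0 0 0'
```

```text
clock: 24.5
tool_pos: [0.3705, 0.2703, 0.1541]
tcp_rot: [[-0.013, 1.0, 0.003], [1.0, 0.013, 0.007], [0.007, 0.003, -1.0]]
ft_force: [0.3, 0.5, -2.2]
opening: 0.0556
clock: 25.0
tool_pos: [0.5307, 0.1156, 0.1508]
tcp_rot: [[-0.006, 1.0, 0.001], [1.0, 0.006, 0.001], [0.001, 0.001, -1.0]]
ft_force: [0.7, 1.0, -1.5]
opening: 0.056
clock: 25.5
tool_pos: [0.6125, 0.0416, 0.1502]
tcp_rot: [[-0.005, 1.0, -0.0], [1.0, 0.005, -0.0], [-0.0, -0.0, -1.0]]
ft_force: [0.3, 0.9, -0.6]
opening: 0.0554
clock: 26.0
tool_pos: [0.6114, 0.0434, 0.0538]
tcp_rot: [[-0.007, 1.0, -0.002], [1.0, 0.007, 0.0], [0.0, -0.002, -1.0]]
ft_force: [-0.3, -0.7, -0.5]
opening: 0.0557
clock: 26.2
tool_pos: [0.6136, 0.0424, 0.0561]
tcp_rot: [[-0.006, 1.0, 0.003], [1.0, 0.006, 0.001], [0.001, 0.003, -1.0]]
ft_force: [0.1, -0.3, -1.8]
opening: 0.0559
```

```bash
python3 -m jog '0 0 0.004 0 0;0 0 0.008 0 0;0 0 0.011 0 0;0 0 0.011 0 0;0 0 0.011 0 0';python3 -m jog '0 0 0.001 0 0;0 0 0.002 0 0;0 0 0.002 0 0;0 0 0.002 0 0;0 0 0.002 0 0'
```

```text
clock: 26.7
tool_pos: [0.6126, 0.0421, 0.0465]
tcp_rot: [[-0.006, 1.0, 0.0], [1.0, 0.006, 0.0], [0.0, 0.0, -1.0]]
ft_force: [-2.5, 0.8, 6.4]
opening: 0.0558
clock: 27.2
tool_pos: [0.6126, 0.0422, 0.0464]
tcp_rot: [[-0.006, 1.0, 0.0], [1.0, 0.006, 0.001], [0.001, 0.0, -1.0]]
ft_force: [-9.1, 0.9, 19.4]
opening: 0.0556
```

```bash
python3 -m jog '0 0 0 0 0.3;0 0 0 0 0.8;0 0 0 0 1;0 0 0 0 1;0 0 0 0 1'; python3 -m jog '0 0 -0.03 0 1;0 0 -0.08 0 1;0 0 -0.13 0 1;0.03 -0.05 -0.13 0 1;0.06 -0.1 -0.13 0 1'; python3 -m jog '0.03 -0.05 0 0.09 1;0.06 -0.1 0 0.18 1;0.109 -0.175 0 0.25 1;0.109 -0.175 0 0.25 1;0.109 -0.175 0 0.25 1';python3 -m jog '0 0 0.05 0 1;0 0 0.05 0 1;0 0 0.05 0 1'
python3 - <<'E'
from h import *
im=camera("top"); cv2.imwrite("pics/t5.png",cv2.resize(im[150:350,140:400],None,fx=3,fy=3))
for d in pinpoint("top","caddy")[:2]: print(round(d["confidence"],2),np.round(w("top",d["location"]),3))
im=camera("scene"); cv2.imwrite("pics/s5.png",cv2.resize(im[120:330,260:500],None,fx=3.3,fy=2.8))
E
```

```text
clock: 27.7
tool_pos: [0.6124, 0.0421, 0.0441]
tcp_rot: [[-0.006, 1.0, -0.0], [1.0, 0.006, -0.0], [-0.0, -0.0, -1.0]]
ft_force: [0.3, -0.2, -0.3]
opening: 0.0857
clock: 28.2
tool_pos: [0.5377, 0.086, 0.143]
tcp_rot: [[-0.003, 1.0, 0.003], [1.0, 0.003, -0.0], [-0.0, 0.003, -1.0]]
ft_force: [0.1, 1.3, 0.1]
opening: 0.0854
clock: 28.7
tool_pos: [0.4016, 0.1707, 0.1413]
tcp_rot: [[0.373, 0.928, -0.003], [0.928, -0.373, 0.002], [0.0, -0.003, -1.0]]
ft_force: [-0.5, 1.3, 0.8]
opening: 0.0854
clock: 29.0
tool_pos: [0.4056, 0.1666, 0.1045]
tcp_rot: [[0.379, 0.926, -0.001], [0.926, -0.379, -0.002], [-0.002, 0.0, -1.0]]
ft_force: [0.8, 1.1, 0.2]
opening: 0.0856
```

View pics/t5.png

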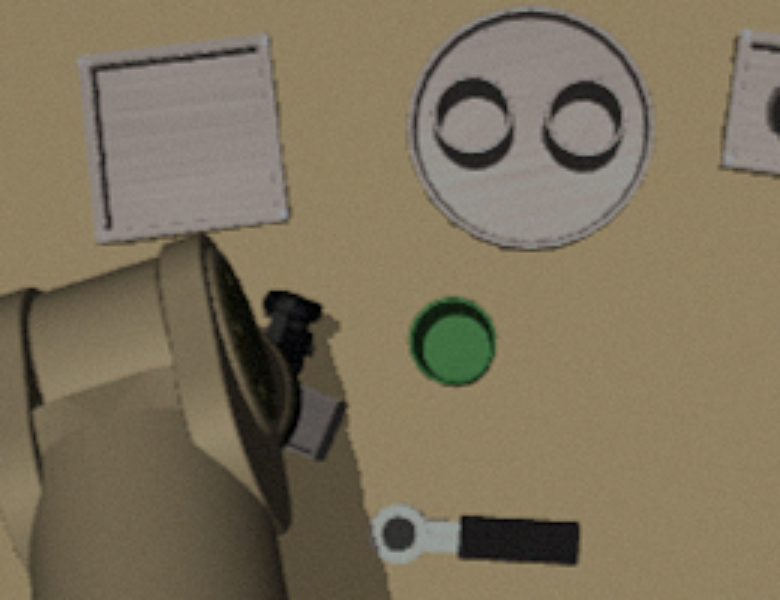

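View pics/s5.png

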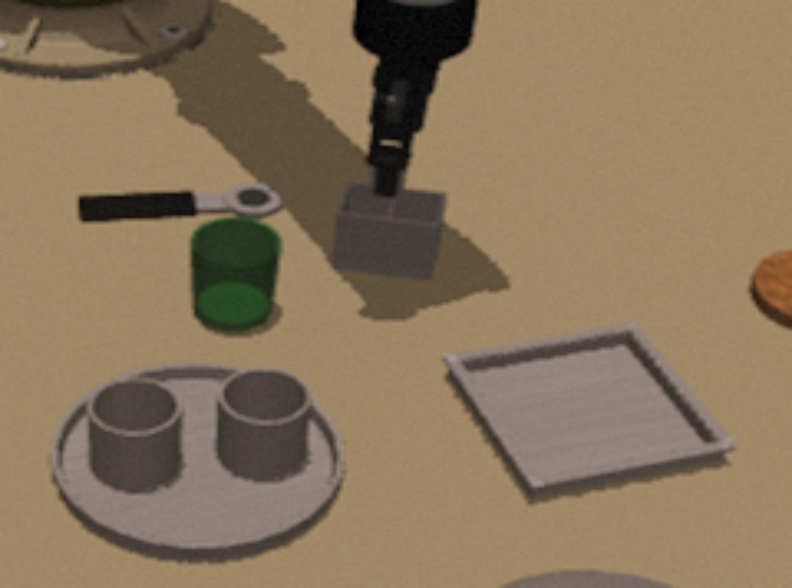

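Both pots stand in the round tray, the glass is unmoved, and the jaws line up with the caddy's short side (about -22.5°). I'll grasp it now.

```bash
python3 -m jog '0.003 0 0.01 0 1;0.003 0 0.04 0 1;0.003 0 0.085 0 1;0.003 0 0.085 0 1;0.003 0 0.085 0 1'; python3 -m jog '0 0 0 0 0;0 0 0 0 0;0 0 0 0 0;0 0 0 0 0;0 0 0 0 0' 40;python3 -m jog '0 0 0 0 0;0 0 0 0 0' 40
```

```text
clock: 29.65
tool_pos: [0.4064, 0.1691, 0.0409]
tcp_rot: [[0.378, 0.926, -0.001], [0.926, -0.378, -0.002], [-0.002, -0.0, -1.0]]
ft_force: [-0.0, 0.6, 0.3]
opening: 0.0855
clock: 30.15
tool_pos: [0.4072, 0.1704, 0.0418]
tcp_rot: [[0.377, 0.926, 0.001], [0.926, -0.377, 0.002], [0.002, 0.001, -1.0]]
ft_force: [-0.8, -0.8, 8.7]
opening: 0.0434
clock: 30.35
tool_pos: [0.4072, 0.1704, 0.0418]
tcp_rot: [[0.377, 0.926, 0.001], [0.926, -0.377, 0.002], [0.002, 0.001, -1.0]]
ft_force: [-1.5, -0.7, 9.2]
opening: 0.0437
```

```bash
python3 -m jog '0 0 -0.03 0 0;0 0 -0.06 0 0;0 0 -0.107 0 0;0 0 -0.107 0 0;0 0 -0.107 0 0'; python3 -m jog '0.04 0.04 0 -0.07 0;0.08 0.085 0 -0.15 0;0.12 0.13 0 -0.24 0;0.16 0.17 0 -0.33 0;0.196 0.205 0 -0.33 0'; python3 -m jog '0 0 0 0 0;0 0 0.04 0 0;0 0 0.08 0 0;0 0 0.088 0 0;0 0 0.088 0 0'; python3 -m jog '0 0 0 0 0;0 0 0 0 0'
```

```text
clock: 30.85
tool_pos: [0.4065, 0.1704, 0.1215]
tcp_rot: [[0.377, 0.926, 0.001], [0.926, -0.377, 0.003], [0.003, -0.0, -1.0]]
ft_force: [-1.5, 0.4, -2.1]
opening: 0.0436
clock: 31.35
tool_pos: [0.6051, 0.248, 0.1181]
tcp_rot: [[-0.136, 0.991, -0.003], [0.991, 0.136, -0.001], [-0.0, -0.003, -1.0]]
ft_force: [0.7, -0.4, -1.2]
opening: 0.0437
clock: 31.85
tool_pos: [0.6025, 0.2472, 0.0529]
tcp_rot: [[-0.131, 0.991, -0.004], [0.991, 0.131, -0.002], [-0.001, -0.004, -1.0]]
ft_force: [0.3, 0.4, -1.5]
opening: 0.0439
clock: 32.05
tool_pos: [0.6051, 0.2481, 0.0566]
tcp_rot: [[-0.131, 0.991, 0.002], [0.991, 0.131, 0.001], [0.001, 0.002, -1.0]]
ft_force: [0.3, -0.1, -2.0]
opening: 0.0438
```

```bash
python3 -m jog '0 0 0.004 0 0;0 0 0.008 0 0;0 0 0.011 0 0;0 0 0.011 0 0;0 0 0.011 0 0';python3 -m jog '0 0 0.001 0 0;0 0 0.002 0 0;0 0 0.002 0 0;0 0 0.002 0 0;0 0 0.002 0 0'
```

```text
clock: 32.55
tool_pos: [0.6043, 0.248, 0.047]
tcp_rot: [[-0.131, 0.991, 0.0], [0.991, 0.131, 0.0], [0.0, 0.0, -1.0]]
ft_force: [-1.9, -0.6, 2.5]
opening: 0.0435
clock: 33.05
tool_pos: [0.6043, 0.248, 0.047]
tcp_rot: [[-0.131, 0.991, 0.0], [0.991, 0.131, 0.001], [0.001, 0.0, -1.0]]
ft_force: [-7.8, -1.8, 15.0]
opening: 0.0438
```

```bash
python3 -m jog '0 0 0 0 0.3;0 0 0 0 0.8;0 0 0 0 1;0 0 0 0 1;0 0 0 0 1'; python3 -m jog '0 0 -0.03 0 1;0 0 -0.08 0 1;0 0 -0.14 0 1;0 0 -0.2 0 1;0 0 -0.26 0 1'; python3 -m jog '0.06 -0.03 0 0 1;0.12 -0.07 0 0 1;0.18 -0.1 0 0 1;0.24 -0.15 0 0 1;0.28 -0.17 0 0 1'; python3 -m jog '0 0 0 0 1;0 0 0 0 1;0 0 0 0 1'
python3 - <<'E'
from h import *
for c in("top","scene"):
    im=camera(c); cv2.imwrite(f"pics/{c}6.png",im)
    for l in("shaker_a","pot_a","caddy","glass"):
        for d in pinpoint(c,l)[:2]: print(c,l,round(d["confidence"],2),np.round(w(c,d["location"]),3))
E
```

```text
clock: 33.55
tool_pos: [0.6041, 0.2478, 0.0448]
tcp_rot: [[-0.131, 0.991, -0.0], [0.991, 0.131, -0.0], [-0.0, -0.0, -1.0]]
ft_force: [0.7, 0.7, 0.5]
opening: 0.0857
clock: 34.05
tool_pos: [0.6039, 0.2477, 0.2418]
tcp_rot: [[-0.131, 0.991, -0.0], [0.991, 0.131, -0.0], [-0.0, -0.0, -1.0]]
ft_force: [0.7, 0.9, -0.2]
opening: 0.0856
clock: 34.55
tool_pos: [0.4482, 0.4408, 0.2402]
tcp_rot: [[-0.132, 0.991, -0.0], [0.991, 0.132, 0.0], [0.0, -0.0, -1.0]]
ft_force: [1.0, 1.2, -0.1]
opening: 0.0855
clock: 34.85
tool_pos: [0.4513, 0.4381, 0.2402]
tcp_rot: [[-0.129, 0.992, 0.001], [0.992, 0.129, -0.001], [-0.001, 0.001, -1.0]]
ft_force: [0.1, -0.5, -0.1]
opening: 0.0856
top shaker_a 0.8 [ 0.607 -0.303  0.008]
top shaker_a 0.61 [ 0.623 -0.202  0.004]
top pot_a 0.91 [ 0.609 -0.041  0.007]
top pot_a 0.69 [0.61  0.04  0.007]
top caddy 0.87 [0.602 0.247 0.008]
top glass 0.68 [0.454 0.055 0.002]
scene shaker_a 0.83 [ 0.609 -0.3    0.007]
scene shaker_a 0.71 [ 0.622 -0.204  0.007]
scene pot_a 0.57 [0.607 0.041 0.008]
scene pot_a 0.55 [ 0.611 -0.043  0.009]
scene caddy 0.66 [0.601 0.246 0.006]
scene caddy 0.2 [0.609 0.043 0.006]
scene glass 0.61 [ 0.449  0.05  -0.001]
scene glass 0.18 [ 0.61  -0.298  0.005]
```

View pics/top6.png

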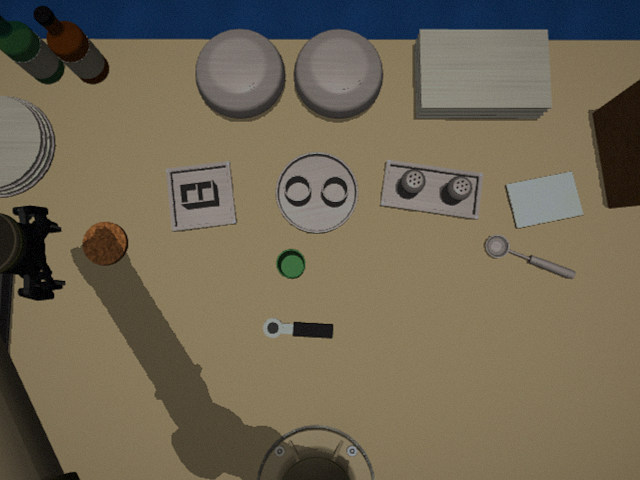

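View pics/scene6.png

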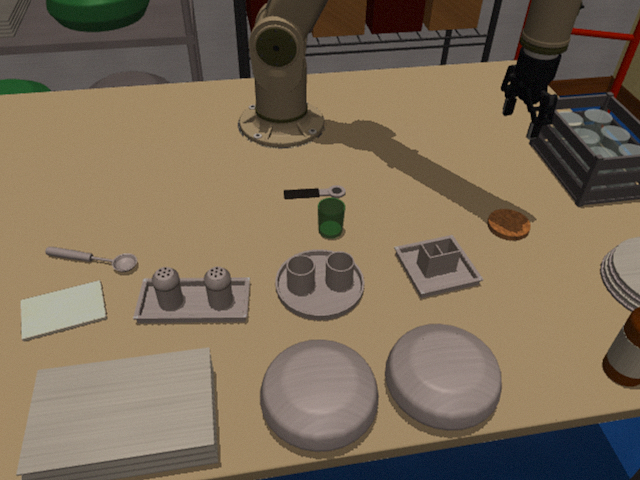

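Both views show all five pieces upright inside their trays: shakers at (412,184) and (459,190), pots at (297,191) and (333,191), caddy at (199,194). The glass is still at (291,264), and the gripper is clear of everything.

```bash
python3 -c "from rig import *; print(job_done())"
```

```text
the job is handed in; nothing more can be done
None
```

The job is finished and handed in. Both shakers stand in the long tray, both pots in the round tray and the caddy in the square tray, done in that order. It took about 35 s of the 106 s allowed.

- **Placing:** I lowered each piece until it touched the tray floor before releasing it. Contact readings were about 6 to 19 N. The caddy is turned to line up with its tray.
- **Last checks:** Both cameras show all five pieces upright inside their trays. The networks put their bases at 4 to 9 mm height; the tray floor is at 5 mm, and their accuracy is about 4 mm. The gripper was clear of everything when I handed in.
- **Glass:** It is still at about (0.452, 0.052), within measurement error of where it started.
- **Disagreements:** The networks gave a few low-confidence wrong labels, such as calling a pot a caddy and a shaker a glass. I discarded these after comparing them with the pictures. No check failed.

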